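Turn a drained well plate over against the tipping stop

TASK

The washed well plate lies face down on the bench. Push it with the fingertips against the sloping tipping stop until it rides up and leans over the stop's top edge, then push its raised side back over from behind the stop, so that the plate flips and lies flat with its wells up in front of the stop. Only push, gently: do not pinch, lift or carry the plate, and leave the timer, tape roll and beaker where they are.

Things in the scene. Friction and masses are not known exactly. Their poses are not given: they have to be found in the camera images.
- stop: bent aluminium sheet screwed to the bench, 160 mm long (its y). Origin: on the bench, middle of the foot of its slope. The slope rises toward its +x, at 40 degrees to 22 mm height, then at 62 degrees to the top edge; a vertical back drops from there to a 3 mm flange (x = 38 to 67 mm; screw heads 6 mm high). Its x lies within 0.25 rad of the robot's left (world +y). It cannot move. z up
- stop_edge (a point): middle of the stop's top edge, 45 mm above the bench, 38 mm beyond the slope's foot; axes as those of the stop
- mat: black rubber mat fixed to the bench before the slope, 2 mm thick, 220 mm (x) by 200 mm (y); origin on the bench at the slope's foot, the mat extends from there toward -x (axes as the stop's). The plate lies on it; there its friction is about 0.9, on the smooth stop about 0.35
- well_plate: white well plate, 86 (its x) x 128 (its y) x 14.4 mm thick, 0.09 kg: 24 round wells on one side, flat base on the other. Origin: middle of the well side; z points from wells to base: up at the start (face down), down when done. Base flange 3 mm thick, 86 x 128 mm; the body below it 82 x 124 mm. Starts flat on the mat, 30 to 70 mm short of its foot, x within 0.2 rad of the stop's x
- plate_center (a point): centre of the plate, half-way through its thickness; axes as those of the plate
- plate_side_far (a point): middle of the plate's long side at +x (faces the stop at the start), half-way through its thickness. It rides up the slope and, on the leaning plate, stands about 20 mm above and 15 mm beyond the stop's top edge; pushed back from behind the stop, it swings up about the near side and over, and the plate falls toward its starting place
- plate_side_near (a point): middle of the plate's long side at -x (the side to push), half-way through its thickness. Pushed to about the foot of the slope, it leaves the plate leaning on the top edge at some 45 to 50 degrees, where the plate stays when let go; pushed 15 mm or more farther up the slope, the plate could tip over the stop
- timer: bystander: white bench timer, 66 x 70 x 26 mm, loose, behind the stop; origin under its centre
- tape_roll: bystander: roll of label tape lying flat, 72 mm across, 19 mm high, loose, behind the stop; origin under its centre
- beaker: bystander: clear beaker, 52 mm across, 62 mm high, loose, on the robot's right of the plate; origin under its centre

How it is judged:
On the way:
1. the plate is tipped up at least 26 degrees and leans on the stop (angle between well_plate's own z axis and vertical between 0.45 and 1.4 rad and contact force between well_plate and stop above 0.05 N), for 0.2 s.
At the end, for the whole second after the job is handed in: The plate lies flat, wells up (within 5 degrees), at rest in front of the slope (its centre 20 to 200 mm before the slope's foot and within 100 mm of the stop's middle); timer, tape roll and beaker are within 15 mm of where they stood (angle between well_plate's own z axis and vertical above 3.05 rad and height (world z) of plate_center below 0.014 m and x of plate_center in the frame of stop between -0.2 and -0.02 m and y of plate_center in the frame of stop between -0.1 and 0.1 m and linear speed of well_plate below 0.02 m/s and distance of each of timer, tape_roll, beaker from where it was at the start of the episode below 0.015 m); the robot touches nothing.
It fails at once if the plate is lifted: both its long sides are more than 35 mm above the bench (height (world z) of each of plate_side_far, plate_side_near above 0.035 m).
It fails at once if the plate is pinched or pressed with more than 15 N by the fingers (contact force between the fingers and well_plate above 15 N).
It fails at once if the timer is moved by more than 15 mm (distance of timer from where it was at the start of the episode above 0.015 m).
It fails at once if the tape roll is moved by more than 15 mm (distance of tape_roll from where it was at the start of the episode above 0.015 m).
It fails at once if the beaker is moved by more than 15 mm (distance of beaker from where it was at the start of the episode above 0.015 m).
It also fails if it takes over 64 s, if anything falls off the work surface, if the arm or the gripper's body presses on something with over 40 N, if the wrist force passes 120 N, or if a joint passes its speed limit or range.

ROBOT

A 6-joint arm with a two-finger parallel gripper is mounted at the origin on a cart in front of the work surface, level with it; the furniture and walls round the work are solid. World frame = base frame: x ahead of the robot, y to its left, z up, the work surface at z = 0. Lengths are in m, angles in rad, forces in N, time in s.
With the tool pointing down it reaches from about 0.3 to 0.85 m from the base axis. Payload 4.2 kg.
Tool frame: the origin (TCP) lies between the finger pads; the fingertips stand 8 mm ahead of it and the grasp point (between the pads) lies 11 mm behind it; x points along the fingers, z is the direction in which the jaws open and shut, and the axes are right-handed (so a half turn about x gives the same grasp; the last joint's range is limited). The gripper opens to 91 mm and grips with 3 to 60 N. Pads are 32 mm wide; open, the fingers measure 118 mm over their backs; the gripper's body (76 mm by 178 mm) begins 60 mm behind the grasp point.
Start: joints at [-1.332, 0.32, 1.565, -0, 1.257, -0.02], TCP at [0.147, -0.556, 0.222] pointing down, gripper open.
Joint ranges: [-3.11, 3.11], [-0.84, 2.01], [0.21, 2.61], [-1.34, 4.49], [0.05, 2.63], [-2.56, 2.56]. Speed limits (rad/s): [2.57, 2.57, 3.14, 3.14, 3.14, 3.14].

INTERFACE

Orientations are given as a unit quaternion [w, x, y, z].
In Python, from rig import arm, optics gives the robot as it stands. The module is installed in compiled form; this text tells all that it offers.
- The arm moves only by the shell command python3 -m crank 'ROWS' [FORCE]. ROWS is JSON, a list of rows, each an object of numbers: "dx", "dy", "dz": the shift along the tool's x, y, z in m; "wx", "wy", "wz": the turn, a rotation vector about the tool's x, y, z in rad; "fingers": the closure, from 0 (fully open) to 1 (shut). A call has exactly 8 rows; each row shifts and turns the commanded pose from where the row before left it, along the tool's axes as they then stand; what a row does not reach is not made up. A row lasts 1/10 s, in which the tool goes at most 50 mm and 8.59 degrees, less where a joint would pass 70% of its speed; a pose out of reach is approached as far as the arm can. A call with a gripper value outside its range is refused whole. The fingers move at their own pace and stop on an object; FORCE is the grip in N (left out, the last holds). Time passes only in rows, so rows that do not move let the fingers close, or fill a call up. It gives the time, the measured TCP pose, the force and the opening at its end, in the units of the state.
- arm.read_state(): the state, without advancing time (a new reading comes with each control period).
- optics.snapshot(name): name is "side" or "top" or "wrist"; returns a dict with "image" (400x640x3 uint8, blue, green, red), "fx", "fy", "cx", "cy" (pixels), "origin" and "attitude" of the camera in the world; the wrist camera has in their place "hand_eye" (4x4, takes a point from camera to tool coordinates, whose origin is the TCP and whose axes are the tool frame's). Camera axes: x right, y down, z forward; pixel columns grow to the right and rows downward; lengths in m; the calibration is good to about 2 mm. A picture is of the moment at which its call begins: read the wrist's pose just before it. There is no depth.
- arm.hand_in(): hands the job in, once; it reports no verdict.
The state is a dict: "clock": time; "joint_pos": joint angles; "joint_vel": joint speeds; "tau": joint torques, N m; "tool_pos": TCP position; "eef_rot": TCP orientation; "ft_force": force on the tool from outside, world axes, zero at the start; "torque": the same for the moment, N m; "width": opening from 0.0 (shut) to 1.0 (fully open).
Only numpy, scipy, OpenCV 4.12 (cv2) and the standard library are available. Lean on these libraries where they do the work, as an engineer would, in place of code of your own. Each camera call takes 0.05 s, during which the arm holds its last target.

## Working session

There is one attempt and no reset: what is moved stays moved. The work goes in short steps, Python scripts to look and compute and a shell command to move; the robot and the scene stay as the last step left them, time stands still between calls to the robot, and variables do not carry over. Pictures are saved under pics/ and viewed, and the job is handed in when it is done.

```bash
mkdir -p pics
python3 - <<'E'
from rig import arm, optics
import cv2
print(arm.read_state())
for n in ("side","top","wrist"):
    s=optics.snapshot(n); cv2.imwrite(f"pics/{n}0.png",s["image"]); print({k:v for k,v in s.items() if k!="image"})
E
```

```text
{'clock': 0.0, 'joint_pos': array([-1.33200831e+00,  3.20310462e-01,  1.56565297e+00, -4.35837211e-05,
        1.25738105e+00, -1.99861892e-02]), 'joint_vel': array([-0.00146208,  0.00151325, -0.00021017, -0.0004427 ,  0.00146525,
       -0.00176357]), 'tau': array([ 1.93815773e-03, -4.12455583e+01, -2.31969827e+01,  7.29674217e-02,
        4.59095836e-02, -1.52419493e-04]), 'tool_pos': array([ 0.14702293, -0.55539449,  0.22111972]), 'eef_rot': array([ 0.55984414,  0.43167953,  0.56082879, -0.43092735]), 'ft_force': array([-0.67806144,  0.10144089,  0.84944543]), 'torque': array([-0.03293448,  0.06205552, -0.00279691]), 'width': 0.9949193644077787}
{'fx': 369.47496674298765, 'fy': 369.47496674298765, 'cx': 319.2705225709632, 'cy': 197.28848210956542, 'origin': array([0.00705913, 0.4100779 , 0.92152783]), 'attitude': array([ 0.14748135, -0.44104275,  0.8377917 , -0.28606923])}
{'fx': 423.82231856748814, 'fy': 423.82231856748814, 'cx': 324.725970220299, 'cy': 191.4044098487274, 'origin': array([0.42729251, 0.04879235, 1.17816776]), 'attitude': array([ 0.02771072, -0.70092713,  0.71181262, -0.03544112])}
{'fx': 276.922096078173, 'fy': 276.922096078173, 'cx': 318.2674716203851, 'cy': 199.4041421895624, 'hand_eye': array([[-1.28579431e-04, -2.42676334e-01,  9.70107304e-01,
        -1.62128354e-01],
       [ 1.95776159e-04, -9.70107299e-01, -2.42676307e-01,
         6.82534075e-02],
       [ 9.99999973e-01,  1.58720700e-04,  1.72246085e-04,
         4.29613751e-04],
       [ 0.00000000e+00,  0.00000000e+00,  0.00000000e+00,
         1.00000000e+00]])}
```

View pics/top0.png

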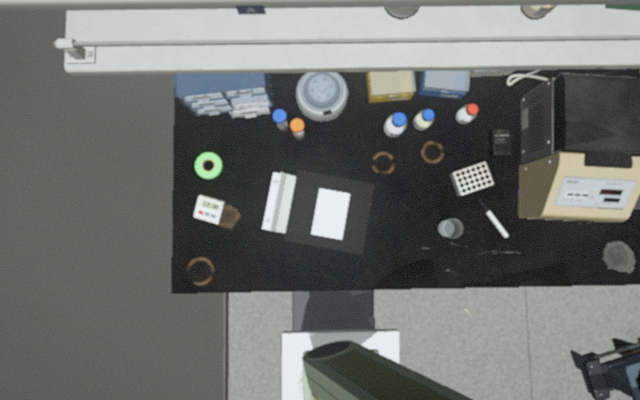

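View pics/side0.png

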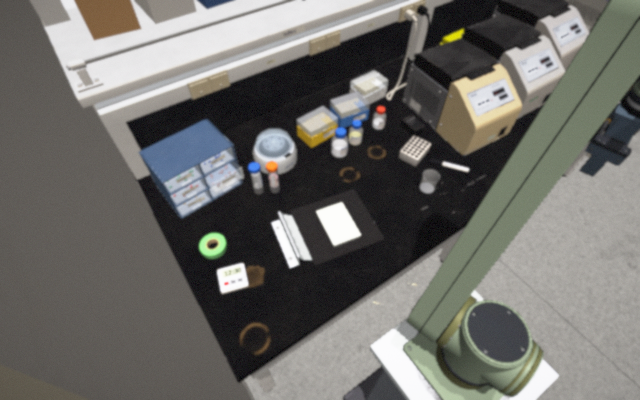

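The top view shows the stop at about (280,203), the plate at (330,214), the timer at (210,208), the tape at (208,165) and the beaker at (450,228). World +y is to the left in the picture. I'll enlarge this area.

```bash
cat > h.py <<'E'
import numpy as np, cv2
from scipy.spatial.transform import Rotation as R
from rig import arm, optics
def q2R(q): return R.from_quat([q[1],q[2],q[3],q[0]]).as_matrix()
def cam(s):
    if 'origin' in s: return q2R(s['attitude']),np.array(s['origin'])
    st=arm.read_state(); H=s['hand_eye']; Rt=q2R(st['eef_rot']); return Rt@H[:3,:3], Rt@H[:3,3]+st['tool_pos']
def px2w(s,u,v,z):
    Rc,o=cam(s); d=Rc@np.array([(u-s['cx'])/s['fx'],(v-s['cy'])/s['fy'],1]); return o+d*(z-o[2])/d[2]
def w2px(s,p):
    Rc,o=cam(s); c=Rc.T@(np.array(p)-o); return np.array([s['fx']*c[0]/c[2]+s['cx'],s['fy']*c[1]/c[2]+s['cy']])
def crop(s,name,u0,v0,w,h,k):
    im=cv2.resize(s['image'][v0:v0+h,u0:u0+w],None,fx=k,fy=k,interpolation=cv2.INTER_CUBIC); cv2.imwrite(f'pics/{name}.png',im)
E
python3 - <<'E'
from h import *
s=optics.snapshot("top"); crop(s,'topc',255,150,130,110,6)
s=optics.snapshot("side"); crop(s,'sidec',260,190,130,90,6)
E
```

```text
(no output)
```

View pics/topc.png

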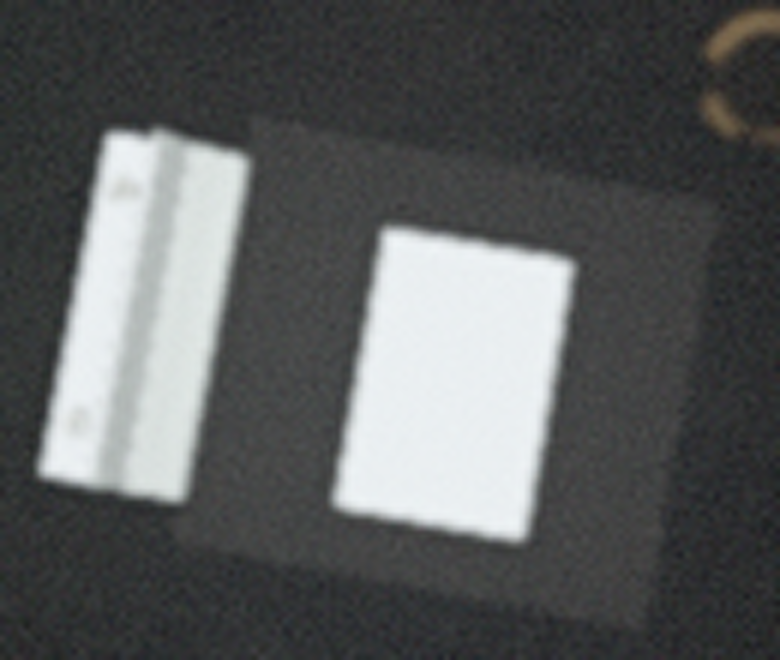

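View pics/sidec.png

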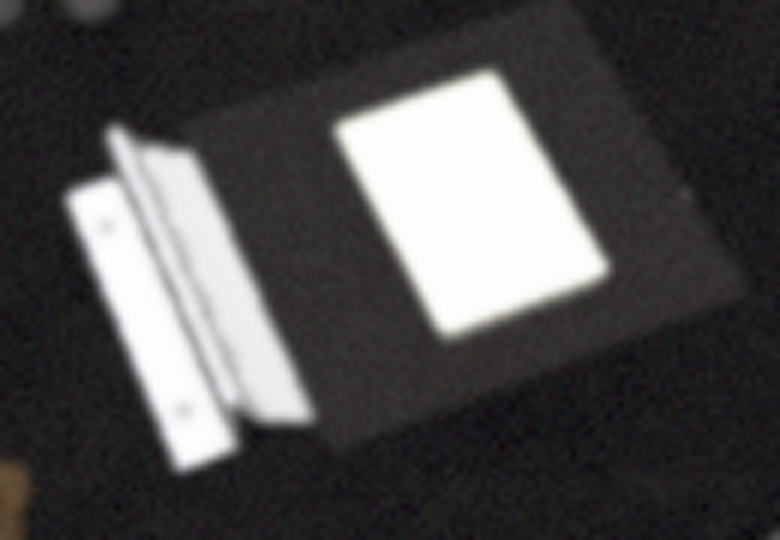

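The crop shows the stop foot from (250,157) to (187,503). The plate's corners are at (383,228), (577,260), (527,542) and (333,510), and the mat's at (250,118), (718,205), (645,628) and (175,545).

Run:
```python
from h import *
s=optics.snapshot("top"); 
def f(a,b,z): return px2w(s,255+a/6-.42,150+b/6-.42,z)
foot=[f(250,157,0.002),f(187,503,0.002)]
mat=[f(*p,0.002) for p in [(250,118),(718,205),(645,628),(175,545)]]
pl=[f(*p,0.0164) for p in [(383,228),(577,260),(527,542),(333,510)]]
fl=[f(103,130,.003),f(38,478,.003)]
for n,L in [('foot',foot),('mat',mat),('pl',pl),('fl',fl)]:
    print(n,np.round(L,4).tolist(),np.mean(L,0).round(4), [round(float(np.linalg.norm(L[i]-L[i-1])),4) for i in range(len(L))])
ang=lambda v:np.arctan2(v[1],v[0])
# stop x dir
print('foot y-dir',ang(foot[0]-foot[1]),'fl',ang(fl[0]-fl[1]),'mat x',ang(mat[0]-mat[1]),ang(mat[3]-mat[2]),'mat y',ang(mat[0]-mat[3]),ang(mat[1]-mat[2]))
print('pl x',ang(pl[0]-pl[1]),ang(pl[3]-pl[2]),'y',ang(pl[0]-pl[3]),ang(pl[1]-pl[2]))
for n,u,v,z in [('timer',210,208,.026),('tape',208,165,.019),('beaker',450,228,.05)]: print(n,px2w(s,u,v,z).round(3))
```

```text
foot [[0.5777, 0.1139, 0.002], [0.4178, 0.1445, 0.002]] [0.4977 0.1292 0.002 ] [0.1628, 0.1628]
mat [[0.596, 0.1138, 0.002], [0.552, -0.1036, 0.002], [0.3574, -0.065, 0.002], [0.3987, 0.1501, 0.002]] [0.476  0.0238 0.002 ] [0.2006, 0.2218, 0.1984, 0.219]
pl [[0.5421, 0.0525, 0.0164], [0.526, -0.0363, 0.0164], [0.3978, -0.0108, 0.0164], [0.4137, 0.0771, 0.0164]] [0.4699 0.0206 0.0164] [0.1307, 0.0902, 0.1307, 0.0893]
fl [[0.5912, 0.1821, 0.003], [0.4303, 0.2127, 0.003]] [0.5108 0.1974 0.003 ] [0.1637, 0.1637]
foot y-dir -0.1887256963844301 fl -0.18796910226881952 mat x 1.3710566951540484 1.3810564893049226 mat y -0.18228665511693037 -0.196125581299824
pl x 1.391680373773883 1.392179583043829 y -0.18918629474756235 -0.19612118061733216
timer [0.49  0.347 0.026]
tape [0.609 0.356 0.019]
beaker [ 0.426 -0.296  0.05 ]
```

```bash
cat >> h.py <<'E'
F=np.array([0.4976,0.1305]); a=1.381
ux=np.array([np.cos(a),np.sin(a)]); uy=np.array([-np.sin(a),np.cos(a)])
def S2W(x,y,z): return np.r_[F+x*ux+y*uy,z]
def W2S(p): d=np.array(p[:2])-F; return np.array([d@ux,d@uy,p[2]])
Rt1=np.column_stack([[0,0,-1],np.r_[ux,0],np.cross([0,0,-1],np.r_[ux,0])])  # tool y = +stop x
def plan(x,y,z,yflip=False):
    st=arm.read_state(); Rn=q2R(st['eef_rot']); T=Rt1.copy()
    if yflip: T[:,1:]*=-1
    print('tcp stop',W2S(st['tool_pos']).round(4),'F',st['ft_force'].round(2),'w',round(float(st['width']),3),'t',st['clock'],'q',st['joint_pos'].round(2))
    print('shift in current tool axes',(Rn.T@(S2W(x,y,z)-st['tool_pos'])).round(4),'in target axes',(T.T@(S2W(x,y,z)-st['tool_pos'])).round(4),'rotvec',R.from_matrix(Rn.T@T).as_rotvec().round(4))
E
python3 - <<'E'
from h import *
print(q2R(arm.read_state()['eef_rot']).round(3)); print(Rt1.round(3),S2W(-.195,.006,.2))
plan(-.195,.006,.2); plan(-.195,.006,.2,True)
E
```

```text
[[-0.     0.967  0.256]
 [ 0.001  0.256 -0.967]
 [-1.    -0.    -0.001]]
[[ 0.     0.189  0.982]
 [ 0.     0.982 -0.189]
 [-1.     0.     0.   ]] [ 0.45491926 -0.05986637  0.2       ]
tcp stop [-0.74    0.2147  0.2217] F [ 0.11 -0.46 -0.03] w 0.998 t 0.3 q [-1.33  0.32  1.56 -0.    1.26 -0.02]
shift in current tool axes [ 0.0219  0.4245 -0.4006] in target axes [0.0217 0.545  0.2087] rotvec [-1.1222e+00 -5.0000e-04 -3.0000e-04]
tcp stop [-0.74    0.2147  0.2217] F [ 0.11 -0.46 -0.03] w 0.998 t 0.3 q [-1.33  0.32  1.56 -0.    1.26 -0.02]
shift in current tool axes [ 0.0219  0.4245 -0.4006] in target axes [ 0.0217 -0.545  -0.2087] rotvec [ 2.0194e+00 -3.0000e-04  5.0000e-04]
```

```bash
python3 -m crank '[{"dy":0.038,"dz":-0.0072,"wx":-0.07},{"dy":0.038,"dz":-0.0072,"wx":-0.07},{"dy":0.038,"dz":-0.0072,"wx":-0.07},{"dy":0.038,"dz":-0.0072,"wx":-0.07},{"dy":0.038,"dz":-0.0072,"wx":-0.07},{"dy":0.038,"dz":-0.0072,"wx":-0.07},{"dy":0.038,"dz":-0.0072,"wx":-0.07},{"dy":0.038,"dz":-0.0072,"wx":-0.07}]'
python3 -c "
from h import *
plan(-.195,.006,.15)"
```

```text
tcp stop [-0.74    0.2147  0.2217] F [ 0.11 -0.46 -0.03] w 0.998 t 0.3 q [-1.33  0.32  1.56 -0.    1.26 -0.02]
shift in current tool axes [ 0.0719  0.4245 -0.4005] in target axes [0.0717 0.545  0.2087] rotvec [-1.1222e+00 -5.0000e-04 -3.0000e-04]$[0]: bad value
```

```bash
python3 -m crank '[{"dx":0,"dy":0.038,"dz":-0.0072,"wx":-0.07,"wy":0,"wz":0,"fingers":0},{"dx":0,"dy":0.038,"dz":-0.0072,"wx":-0.07,"wy":0,"wz":0,"fingers":0},{"dx":0,"dy":0.038,"dz":-0.0072,"wx":-0.07,"wy":0,"wz":0,"fingers":0},{"dx":0,"dy":0.038,"dz":-0.0072,"wx":-0.07,"wy":0,"wz":0,"fingers":0},{"dx":0,"dy":0.038,"dz":-0.0072,"wx":-0.07,"wy":0,"wz":0,"fingers":0},{"dx":0,"dy":0.038,"dz":-0.0072,"wx":-0.07,"wy":0,"wz":0,"fingers":0},{"dx":0,"dy":0.038,"dz":-0.0072,"wx":-0.07,"wy":0,"wz":0,"fingers":0},{"dx":0,"dy":0.038,"dz":-0.0072,"wx":-0.07,"wy":0,"wz":0,"fingers":0}]'
python3 -c "
from h import *
plan(-.195,.006,.15)"
```

```text
clock: 1.1
tool_pos: [0.3836, -0.3601, 0.2219]
eef_rot: [0.658, 0.259, 0.658, -0.259]
ft_force: [0.8, -0.1, -0.2]
width: 1.0
tcp stop [-0.5033  0.0194  0.2219] F [ 0.82 -0.08 -0.17] w 1.0 t 1.1 q [-0.78  0.24  1.67  0.    1.22 -0.03]
shift in current tool axes [ 0.0719  0.2684 -0.1522] in target axes [0.0719 0.3083 0.0134] rotvec [-5.594e-01  4.000e-04  1.000e-04]
```

```bash
python3 -m crank '[{"dx":0.009,"dy":0.038,"dz":-0.0091,"wx":-0.07,"wy":0,"wz":0,"fingers":0},{"dx":0.009,"dy":0.038,"dz":-0.0091,"wx":-0.07,"wy":0,"wz":0,"fingers":0},{"dx":0.009,"dy":0.038,"dz":-0.0091,"wx":-0.07,"wy":0,"wz":0,"fingers":0},{"dx":0.009,"dy":0.038,"dz":-0.0091,"wx":-0.07,"wy":0,"wz":0,"fingers":0},{"dx":0.009,"dy":0.038,"dz":-0.0091,"wx":-0.07,"wy":0,"wz":0,"fingers":0},{"dx":0.009,"dy":0.038,"dz":-0.0091,"wx":-0.07,"wy":0,"wz":0,"fingers":0},{"dx":0.009,"dy":0.038,"dz":-0.0091,"wx":-0.07,"wy":0,"wz":0,"fingers":0},{"dx":0.009,"dy":0.038,"dz":-0.0091,"wx":-0.07,"wy":0,"wz":0,"fingers":0}]'
python3 - <<'E'
from h import *
plan(-.195,.006,.012)
s=optics.snapshot("wrist"); cv2.imwrite('pics/w1.png',s['image'])
for p in [(0,.08,0.002),(0,-.08,.002),(.038,.08,.045),(.038,-.08,.045),(-.156,.07,.0164)]: print(p,w2px(s,S2W(*p)).round())
E
```

```text
clock: 1.9
tool_pos: [0.4658, -0.0624, 0.1497]
eef_rot: [0.704, 0.067, 0.704, -0.067]
ft_force: [0.5, 0.1, -0.7]
width: 0.999
tcp stop [-0.1955 -0.0051  0.1497] F [ 0.51  0.14 -0.67] w 0.999 t 1.9 q [-0.16  0.22  1.91 -0.    1.02  0.03]
shift in current tool axes [ 0.1377  0.0005 -0.0112] in target axes [ 0.1377  0.0005 -0.0111] rotvec [ 0.0006  0.0008 -0.    ]
(0, 0.08, 0.002) [235.   0.]
(0, -0.08, 0.002) [399.   1.]
(0.038, 0.08, 0.045) [216. -80.]
(0.038, -0.08, 0.045) [418. -79.]
(-0.156, 0.07, 0.0164) [250. 162.]
```

View pics/w1.png

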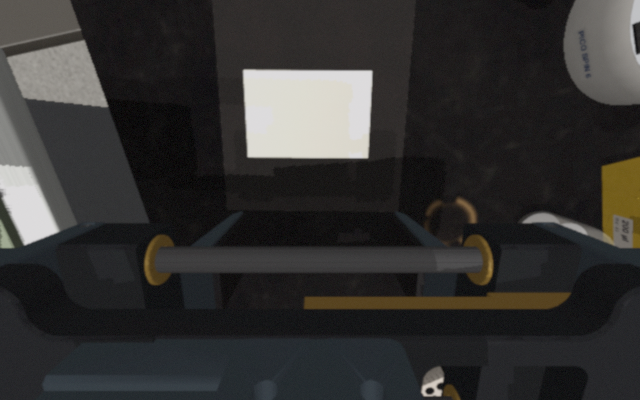

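The wrist view shows the plate level in the image. Its near edge runs from (247,157) to (368,157) and its far edge from (243,70) to (372,70).

Run:
```python
from h import *
s=optics.snapshot("wrist")
for u,v in [(247,157),(368,157),(243,70),(372,70)]: print(W2S(px2w(s,u,v,.0164)).round(4))
```

```text
[-0.1536  0.0723  0.0164]
[-0.1531 -0.0556  0.0164]
[-0.0687  0.0712  0.0164]
[-0.0683 -0.0555  0.0164]
```

```bash
python3 -m crank '[{"dx":0.02,"dy":0,"dz":-0.0026,"wx":0,"wy":0,"wz":0,"fingers":0},{"dx":0.025,"dy":0,"dz":-0.0026,"wx":0,"wy":0,"wz":0,"fingers":0},{"dx":0.025,"dy":0,"dz":-0.0026,"wx":0,"wy":0,"wz":0,"fingers":0},{"dx":0.025,"dy":0,"dz":-0.0026,"wx":0,"wy":0,"wz":0,"fingers":0},{"dx":0.022,"dy":0,"dz":-0.0026,"wx":0,"wy":0,"wz":0,"fingers":0},{"dx":0.01,"dy":0,"dz":0,"wx":0,"wy":0,"wz":0,"fingers":0},{"dx":0.0095,"dy":0,"dz":0,"wx":0,"wy":0,"wz":0,"fingers":0},{"dx":0,"dy":0,"dz":0,"wx":0,"wy":0,"wz":0,"fingers":0}]'
python3 - <<'E'
from h import *
plan(-.085,.008,.013)
E
```

```text
clock: 2.8
tool_pos: [0.4527, -0.0618, 0.013]
eef_rot: [0.704, 0.068, 0.704, -0.068]
ft_force: [0.1, -0.5, -0.3]
width: 0.999
tcp stop [-0.1973  0.0078  0.013 ] F [ 0.06 -0.54 -0.27] w 0.999 t 2.8 q [-0.16  0.39  2.1  -0.    0.65  0.03]
shift in current tool axes [-0.      0.1123 -0.0005] in target axes [-0.      0.1123 -0.0002] rotvec [-0.0026 -0.0007  0.0002]
```

```bash
python3 -m crank '[{"dx":0,"dy":0.012,"dz":0,"wx":0,"wy":0,"wz":0,"fingers":0},{"dx":0,"dy":0.007,"dz":0,"wx":0,"wy":0,"wz":0,"fingers":0},{"dx":0,"dy":0.007,"dz":0,"wx":0,"wy":0,"wz":0,"fingers":0},{"dx":0,"dy":0.01,"dz":0,"wx":0,"wy":0,"wz":0,"fingers":0},{"dx":0,"dy":0.01,"dz":0,"wx":0,"wy":0,"wz":0,"fingers":0},{"dx":0,"dy":0.01,"dz":0,"wx":0,"wy":0,"wz":0,"fingers":0},{"dx":0,"dy":0.01,"dz":0,"wx":0,"wy":0,"wz":0,"fingers":0},{"dx":0,"dy":0.01,"dz":0,"wx":0,"wy":0,"wz":0,"fingers":0}]'
python3 - <<'E'
from h import *
plan(-.025,.008,.013)
s=optics.snapshot("wrist"); cv2.imwrite('pics/w2.png',s['image'])
s=optics.snapshot("top"); crop(s,'top2',255,150,130,110,6)
E
```

```text
clock: 3.6
tool_pos: [0.4673, 0.014, 0.0135]
eef_rot: [0.704, 0.068, 0.704, -0.068]
ft_force: [-0.7, -1.3, 0.5]
width: 1.0
tcp stop [-0.1201  0.0078  0.0135] F [-0.68 -1.3   0.54] w 1.0 t 3.6 q [ 0.01  0.4   2.08 -0.    0.66  0.2 ]
shift in current tool axes [ 0.0004  0.0951 -0.0004] in target axes [ 0.0005  0.0951 -0.0002] rotvec [-0.002   0.      0.0001]
```

View pics/w2.png

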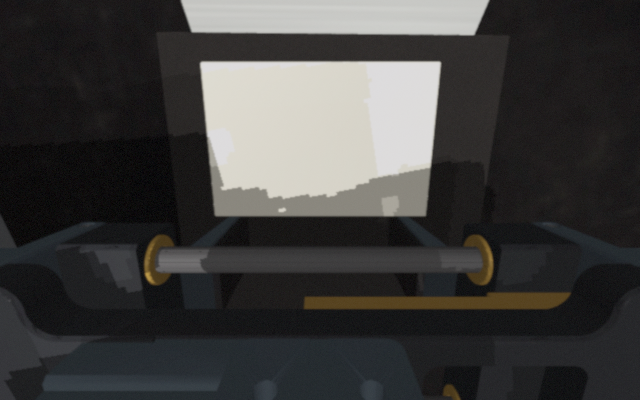

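View pics/top2.png

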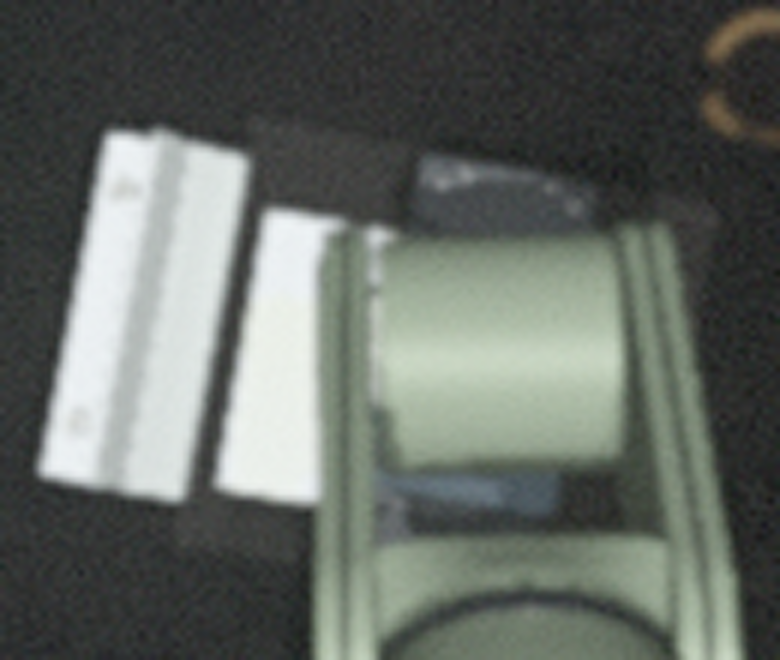

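The plate is moving squarely ahead of the fingers. In the wrist view its far edge is at v=62, its near edge at v=216, and the foot of the stop at v=35.

Run:
```python
from h import *
s=optics.snapshot("wrist"); print(W2S(arm.read_state()['tool_pos']))
for u,v,z in [(215,216,.0164),(427,216,.0164),(200,62,.0164),(441,62,.0164),(195,34,.002),(475,34,.002)]: print(W2S(px2w(s,u,v,z)).round(4))
```

```text
[-0.12031472  0.0077907   0.01335839]
[-0.1026  0.0695  0.0164]
[-0.1027 -0.058   0.0164]
[-0.0177  0.0696  0.0164]
[-0.0178 -0.0573  0.0164]
[-0.0001  0.0766  0.002 ]
[-0.0002 -0.0807  0.002 ]
```

```bash
python3 -m crank '[{"dx":0,"dy":0.008,"dz":0,"wx":0,"wy":0,"wz":0,"fingers":0},{"dx":0,"dy":0.008,"dz":0,"wx":0,"wy":0,"wz":0,"fingers":0},{"dx":0,"dy":0.008,"dz":0,"wx":0,"wy":0,"wz":0,"fingers":0},{"dx":0,"dy":0.008,"dz":0,"wx":0,"wy":0,"wz":0,"fingers":0},{"dx":0,"dy":0.008,"dz":0,"wx":0,"wy":0,"wz":0,"fingers":0},{"dx":0,"dy":0.008,"dz":0,"wx":0,"wy":0,"wz":0,"fingers":0},{"dx":0,"dy":0.006,"dz":0,"wx":0,"wy":0,"wz":0,"fingers":0},{"dx":0,"dy":0.006,"dz":0,"wx":0,"wy":0,"wz":0,"fingers":0}]'
python3 - <<'E'
from h import *
plan(-.027,.008,.013)
s=optics.snapshot("wrist"); cv2.imwrite('pics/w3.png',s['image'])
s=optics.snapshot("side"); crop(s,'side3',240,180,150,100,5)
E
```

```text
clock: 4.55
tool_pos: [0.4786, 0.0726, 0.0134]
eef_rot: [0.704, 0.068, 0.704, -0.068]
ft_force: [-0.3, -1.0, -0.7]
width: 1.003
tcp stop [-0.0605  0.0077  0.0134] F [-0.33 -0.97 -0.67] w 1.003 t 4.55 q [ 0.13  0.42  2.04 -0.    0.68  0.32]
shift in current tool axes [ 0.0004  0.0335 -0.0003] in target axes [ 0.0004  0.0335 -0.0003] rotvec [-0.002  -0.0002  0.0002]
```

View pics/w3.png

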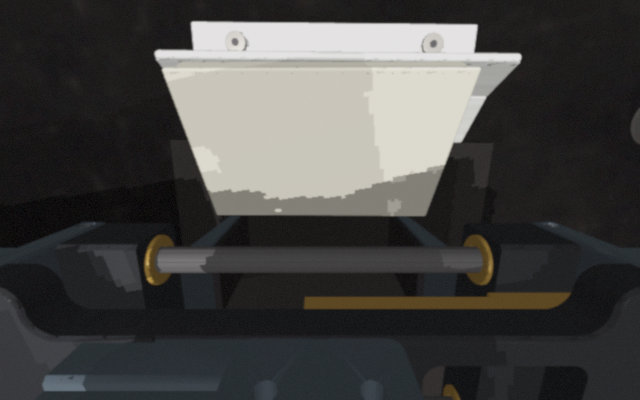

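View pics/side3.png

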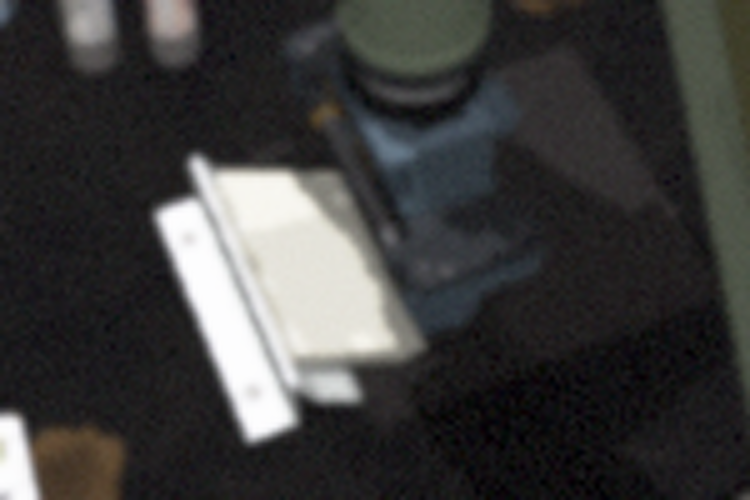

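The plate has ridden up squarely, with its far edge near the stop's top edge at v≈65 in the wrist view. I'll keep pushing, more slowly.

```bash
python3 -m crank '[{"dx":0,"dy":0.004,"dz":0,"wx":0,"wy":0,"wz":0,"fingers":0},{"dx":0,"dy":0.004,"dz":0,"wx":0,"wy":0,"wz":0,"fingers":0},{"dx":0,"dy":0.004,"dz":0,"wx":0,"wy":0,"wz":0,"fingers":0},{"dx":0,"dy":0.004,"dz":0,"wx":0,"wy":0,"wz":0,"fingers":0},{"dx":0,"dy":0.004,"dz":0,"wx":0,"wy":0,"wz":0,"fingers":0},{"dx":0,"dy":0.003,"dz":0,"wx":0,"wy":0,"wz":0,"fingers":0},{"dx":0,"dy":0.003,"dz":0,"wx":0,"wy":0,"wz":0,"fingers":0},{"dx":0,"dy":0,"dz":0,"wx":0,"wy":0,"wz":0,"fingers":0}]'
python3 - <<'E'
from h import *
plan(-.027,.008,.013)
s=optics.snapshot("wrist"); cv2.imwrite('pics/w4.png',s['image'])
s=optics.snapshot("side"); crop(s,'side4',240,180,150,100,5)
E
```

```text
clock: 5.45
tool_pos: [0.4837, 0.0979, 0.0134]
eef_rot: [0.704, 0.068, 0.704, -0.068]
ft_force: [-1.1, 0.1, -1.2]
width: 0.998
tcp stop [-0.0346  0.0075  0.0134] F [-1.13  0.09 -1.18] w 0.998 t 5.45 q [0.18 0.43 2.02 0.   0.69 0.37]
shift in current tool axes [ 0.0004  0.0076 -0.0005] in target axes [ 0.0004  0.0076 -0.0005] rotvec [-0.0019  0.0002 -0.0001]
```

View pics/w4.png

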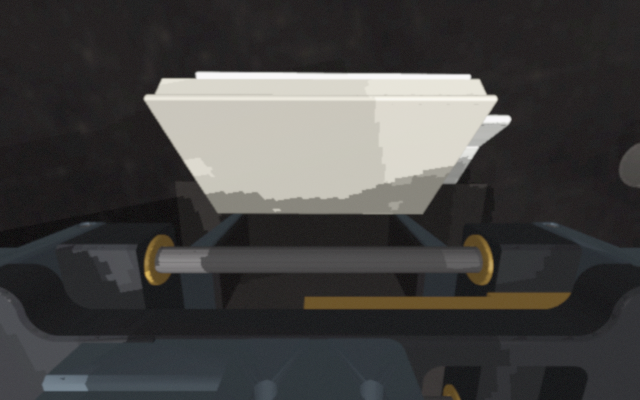

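View pics/side4.png

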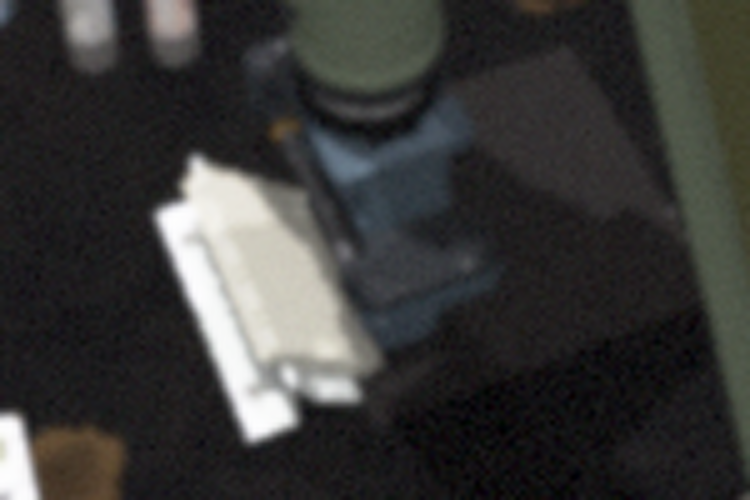

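It is now over the top edge. I'll push 6 mm more, pause, then back away and up.

```bash
python3 -m crank '[{"dx":0,"dy":0.003,"dz":0,"wx":0,"wy":0,"wz":0,"fingers":0},{"dx":0,"dy":0.003,"dz":0,"wx":0,"wy":0,"wz":0,"fingers":0},{"dx":0,"dy":0,"dz":0,"wx":0,"wy":0,"wz":0,"fingers":0},{"dx":0,"dy":0,"dz":0,"wx":0,"wy":0,"wz":0,"fingers":0},{"dx":0,"dy":-0.004,"dz":0,"wx":0,"wy":0,"wz":0,"fingers":0},{"dx":0,"dy":-0.008,"dz":0,"wx":0,"wy":0,"wz":0,"fingers":0},{"dx":0,"dy":-0.02,"dz":0,"wx":0,"wy":0,"wz":0,"fingers":0},{"dx":0,"dy":-0.02,"dz":0,"wx":0,"wy":0,"wz":0,"fingers":0}]'
python3 - <<'E'
from h import *
plan(-.027,.008,.013)
s=optics.snapshot("wrist"); cv2.imwrite('pics/w5.png',s['image'])
s=optics.snapshot("side"); crop(s,'side5',240,180,150,100,5)
E
```

```text
clock: 6.35
tool_pos: [0.4745, 0.0515, 0.0134]
eef_rot: [0.704, 0.067, 0.704, -0.068]
ft_force: [0.4, 0.2, 0.3]
width: 1.002
tcp stop [-0.0819  0.0078  0.0134] F [0.37 0.15 0.25] w 1.002 t 6.35 q [ 0.08  0.41  2.06 -0.    0.67  0.28]
shift in current tool axes [ 0.0004  0.0549 -0.0003] in target axes [ 0.0004  0.0549 -0.0002] rotvec [-0.0015  0.0001  0.0002]
```

View pics/w5.png

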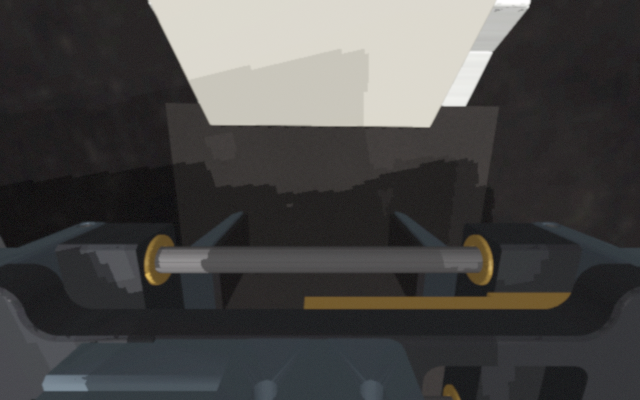

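View pics/side5.png

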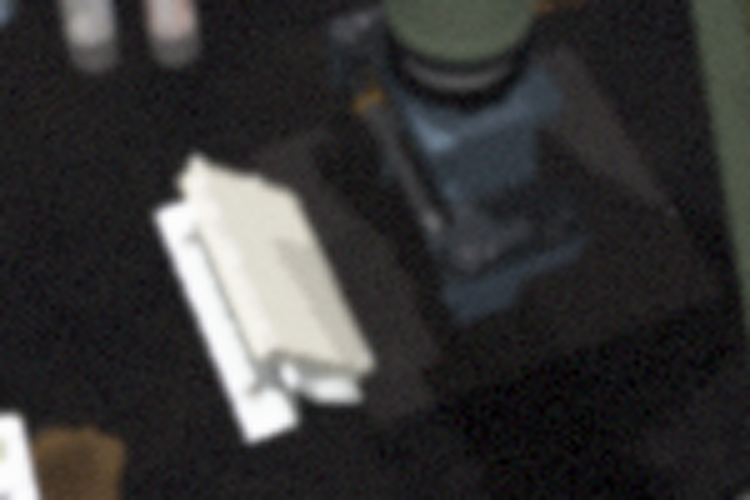

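The plate stays leaning on its own. Next I'll raise the tool and cross over behind the stop.

```bash
python3 - <<'E'
from h import *
s=optics.snapshot("wrist")
for z in (.008,.011,.014): print(W2S(px2w(s,211,125,z)).round(4),W2S(px2w(s,430,127,z)).round(4))
E
python3 -m crank '[{"dx":-0.02,"dy":-0.005,"dz":0,"wx":0,"wy":0,"wz":0,"fingers":0},{"dx":-0.04,"dy":0,"dz":0,"wx":0,"wy":0,"wz":0,"fingers":0},{"dx":-0.045,"dy":0,"dz":0,"wx":0,"wy":0,"wz":0,"fingers":0},{"dx":-0.045,"dy":0,"dz":0,"wx":0,"wy":0,"wz":0,"fingers":0},{"dx":-0.02,"dy":0.03,"dz":0,"wx":0,"wy":0,"wz":0,"fingers":0},{"dx":0,"dy":0.045,"dz":0,"wx":0,"wy":0,"wz":0,"fingers":0},{"dx":0,"dy":0.045,"dz":0,"wx":0,"wy":0,"wz":0,"fingers":0},{"dx":0,"dy":0.045,"dz":0,"wx":0,"wy":0,"wz":0,"fingers":0}]'
python3 - <<'E'
from h import *
plan(.115,.008,.06)
s=optics.snapshot("side"); crop(s,'side6',200,150,190,130,4)
E
```

```text
[-0.0112  0.0698  0.008 ] [-0.0129 -0.0583  0.008 ]
[-0.0112  0.0687  0.011 ] [-0.0129 -0.0572  0.011 ]
[-0.0113  0.0676  0.014 ] [-0.0129 -0.056   0.014 ]
clock: 7.3
tool_pos: [0.5055, 0.2116, 0.184]
eef_rot: [0.704, 0.068, 0.703, -0.068]
ft_force: [1.1, 0.9, -0.3]
width: 1.002
tcp stop [0.0812 0.0075 0.184 ] F [ 1.12  0.85 -0.3 ] w 1.002 t 7.3 q [0.38 0.3  1.69 0.   1.15 0.57]
shift in current tool axes [ 0.124   0.0337 -0.0007] in target axes [ 0.124   0.0338 -0.0005] rotvec [-0.0022  0.0012 -0.0009]
```

View pics/side6.png

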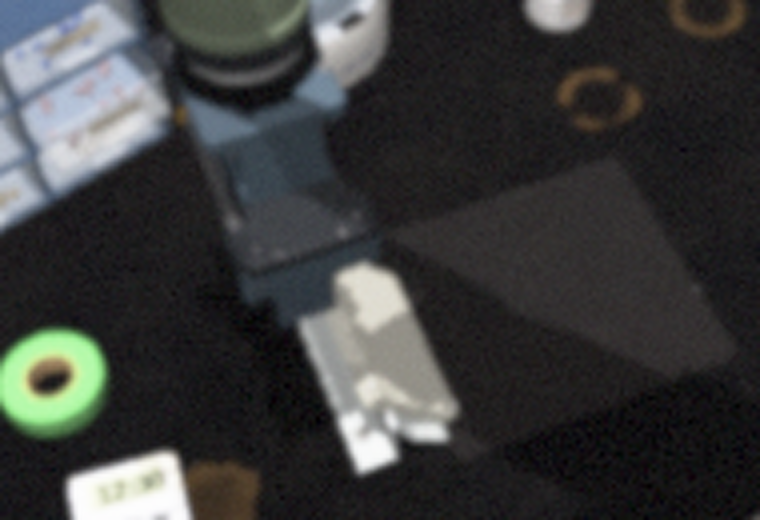

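Run:
```python
from h import *
s=optics.snapshot("top")
for u,v in [(270,112),(230,117),(190,113),(270,75)]:
  for z in (0,.08): print(u,v,z,px2w(s,u,v,z).round(3))
cv2.imwrite('pics/top6.png',s['image'])
s=optics.snapshot("side"); crop(s,'side6b',120,90,200,150,4)
```

```text
270 112 0 [0.761 0.187 0.   ]
270 112 0.08 [0.738 0.177 0.08 ]
230 117 0 [0.748 0.3   0.   ]
230 117 0.08 [0.726 0.283 0.08 ]
190 113 0 [0.761 0.413 0.   ]
190 113 0.08 [0.738 0.388 0.08 ]
270 75 0 [0.869 0.186 0.   ]
270 75 0.08 [0.839 0.177 0.08 ]
```

View pics/side6b.png

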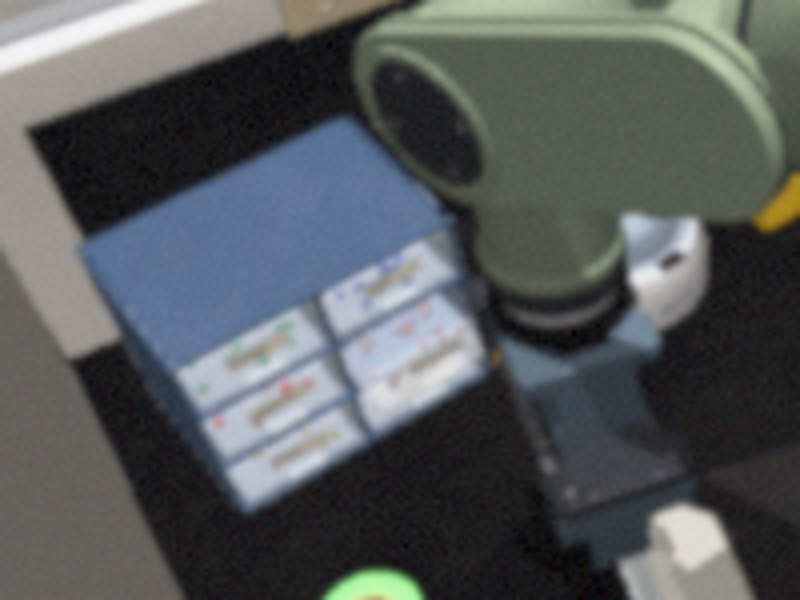

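View pics/top6.png

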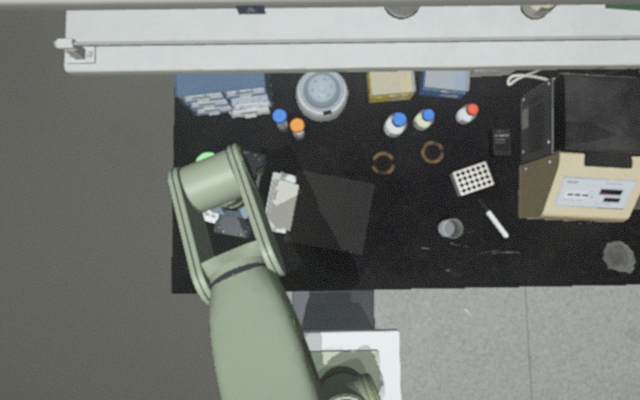

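Everything near the gripper is clear: the drawers start at x≥0.74 m. I'll finish crossing and then lower to tip height 0.052 m behind the stop.

```bash
python3 -m crank '[{"dx":0,"dy":0.02,"dz":0,"wx":0,"wy":0,"wz":0,"fingers":0},{"dx":0,"dy":0.017,"dz":0,"wx":0,"wy":0,"wz":0,"fingers":0},{"dx":0.025,"dy":0,"dz":0,"wx":0,"wy":0,"wz":0,"fingers":0},{"dx":0.03,"dy":0,"dz":0,"wx":0,"wy":0,"wz":0,"fingers":0},{"dx":0.03,"dy":0,"dz":0,"wx":0,"wy":0,"wz":0,"fingers":0},{"dx":0.025,"dy":0,"dz":0,"wx":0,"wy":0,"wz":0,"fingers":0},{"dx":0.014,"dy":0,"dz":0,"wx":0,"wy":0,"wz":0,"fingers":0},{"dx":0,"dy":0,"dz":0,"wx":0,"wy":0,"wz":0,"fingers":0}]'
python3 - <<'E'
from h import *
plan(.07,.006,.06)
s=optics.snapshot("side"); crop(s,'side7',200,150,190,130,4)
s=optics.snapshot("wrist"); cv2.imwrite('pics/w7.png',s['image'])
E
```

```text
clock: 8.25
tool_pos: [0.5109, 0.2447, 0.0573]
eef_rot: [0.702, 0.067, 0.705, -0.069]
ft_force: [0.2, 0.1, 1.2]
width: 1.003
tcp stop [0.1147 0.0085 0.0573] F [0.22 0.07 1.25] w 1.003 t 8.25 q [ 0.43  0.46  1.8  -0.    0.88  0.62]
shift in current tool axes [-0.0026 -0.0447  0.0026] in target axes [-0.0027 -0.0447  0.0025] rotvec [-0.0028 -0.0042  0.0032]
```

View pics/side7.png

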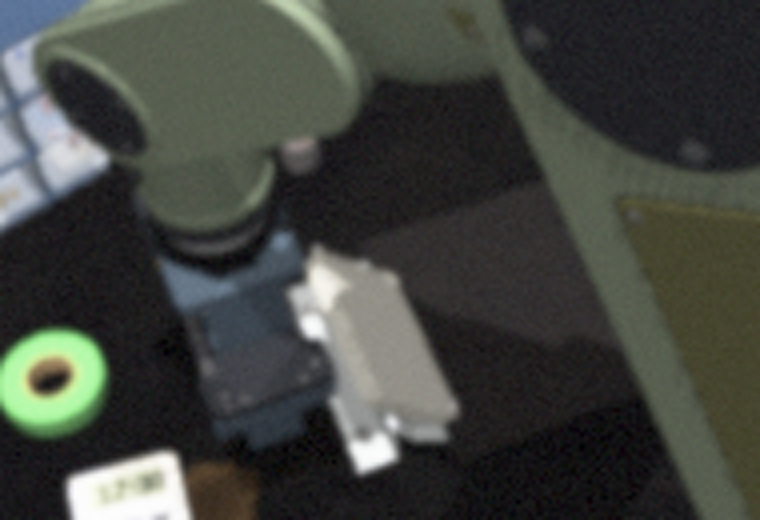

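View pics/w7.png

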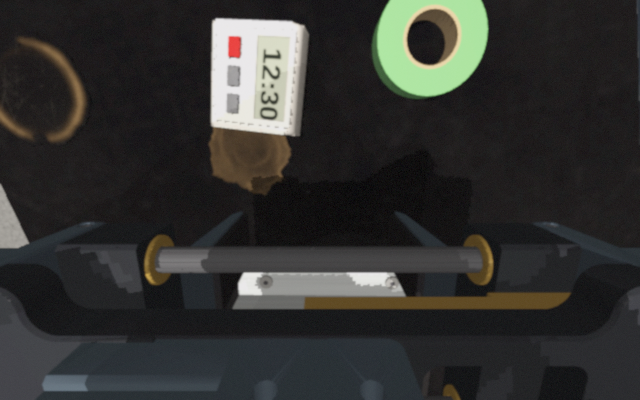

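```bash
python3 -m crank '[{"dx":-0.003,"dy":-0.01,"dz":0.001,"wx":0,"wy":0,"wz":0,"fingers":0},{"dx":0,"dy":-0.01,"dz":0.001,"wx":0,"wy":0,"wz":0,"fingers":0},{"dx":0,"dy":-0.008,"dz":0,"wx":0,"wy":0,"wz":0,"fingers":0},{"dx":0,"dy":-0.006,"dz":0,"wx":0,"wy":0,"wz":0,"fingers":0},{"dx":0,"dy":-0.006,"dz":0,"wx":0,"wy":0,"wz":0,"fingers":0},{"dx":0,"dy":-0.006,"dz":0,"wx":0,"wy":0,"wz":0,"fingers":0},{"dx":0,"dy":-0.006,"dz":0,"wx":0,"wy":0,"wz":0,"fingers":0},{"dx":0,"dy":-0.006,"dz":0,"wx":0,"wy":0,"wz":0,"fingers":0}]'
python3 - <<'E'
from h import *
plan(.0,.006,.06)
s=optics.snapshot("side"); crop(s,'side8',200,150,190,130,4)
E
```

```text
clock: 9.15
tool_pos: [0.5032, 0.188, 0.0624]
eef_rot: [0.704, 0.068, 0.704, -0.068]
ft_force: [-0.2, -0.2, 0.2]
width: 0.997
tcp stop [0.0576 0.0053 0.0624] F [-0.25 -0.17  0.18] w 0.997 t 9.15 q [ 0.34  0.41  1.87 -0.    0.86  0.53]
shift in current tool axes [ 0.0024 -0.0576 -0.0005] in target axes [ 0.0024 -0.0576 -0.0007] rotvec [-0.0021  0.0001  0.    ]
```

View pics/side8.png

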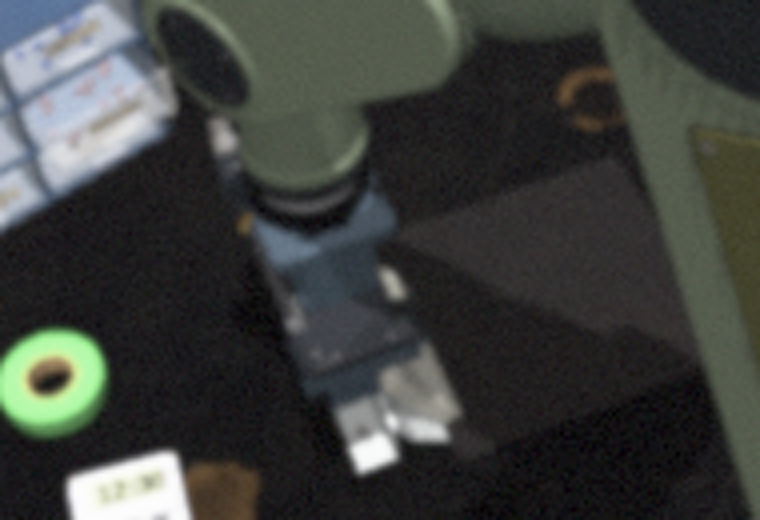

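The plate looks steeper now. I'll continue.

```bash
python3 -m crank '[{"dx":0,"dy":-0.005,"dz":0,"wx":0,"wy":0,"wz":0,"fingers":0},{"dx":0,"dy":-0.005,"dz":0,"wx":0,"wy":0,"wz":0,"fingers":0},{"dx":0,"dy":-0.005,"dz":0,"wx":0,"wy":0,"wz":0,"fingers":0},{"dx":0,"dy":-0.005,"dz":0,"wx":0,"wy":0,"wz":0,"fingers":0},{"dx":0,"dy":-0.005,"dz":0,"wx":0,"wy":0,"wz":0,"fingers":0},{"dx":0,"dy":-0.004,"dz":0,"wx":0,"wy":0,"wz":0,"fingers":0},{"dx":0,"dy":-0.004,"dz":0,"wx":0,"wy":0,"wz":0,"fingers":0},{"dx":0,"dy":0,"dz":0,"wx":0,"wy":0,"wz":0,"fingers":0}]'
python3 - <<'E'
from h import *
plan(.0,.006,.06)
s=optics.snapshot("side"); crop(s,'side9',200,150,190,130,4)
s=optics.snapshot("top"); crop(s,'top9',235,150,150,110,5)
E
```

```text
clock: 10.0
tool_pos: [0.4968, 0.1556, 0.0624]
eef_rot: [0.704, 0.068, 0.704, -0.068]
ft_force: [0.3, -0.7, -0.2]
width: 1.001
tcp stop [0.0245 0.0055 0.0624] F [ 0.31 -0.73 -0.24] w 1.001 t 10.0 q [ 0.28  0.39  1.91 -0.    0.84  0.47]
shift in current tool axes [ 0.0024 -0.0245 -0.0004] in target axes [ 0.0024 -0.0245 -0.0005] rotvec [-0.0027 -0.0002  0.0002]
```

View pics/side9.png

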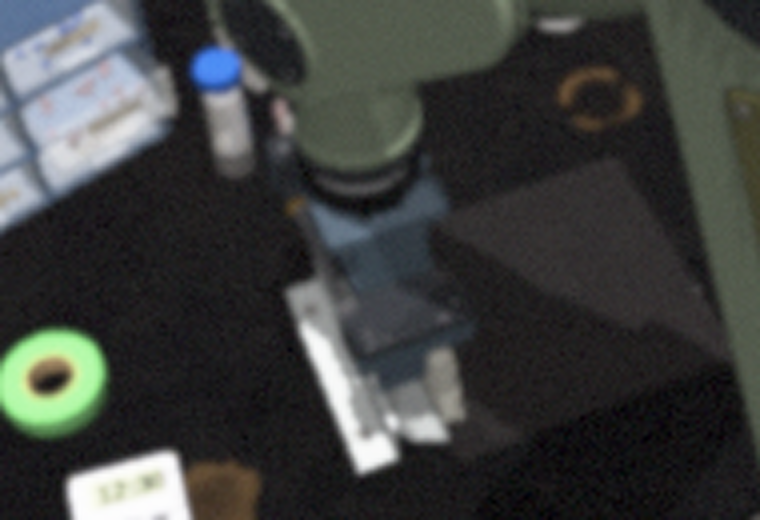

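View pics/top9.png

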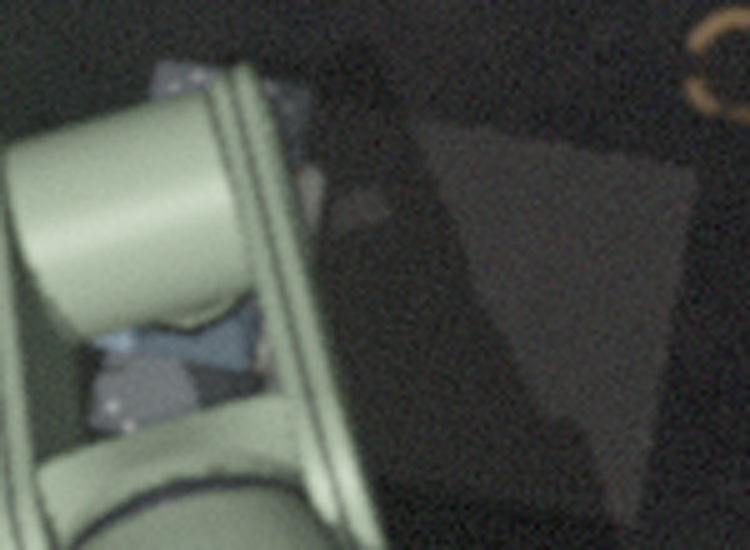

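The plate is nearly upright, seen edge-on at (445,380) in the side view. I'll push through the balance point slowly.

```bash
python3 -m crank '[{"dx":0,"dy":-0.004,"dz":0,"wx":0,"wy":0,"wz":0,"fingers":0},{"dx":0,"dy":-0.004,"dz":0,"wx":0,"wy":0,"wz":0,"fingers":0},{"dx":0,"dy":-0.004,"dz":0,"wx":0,"wy":0,"wz":0,"fingers":0},{"dx":0,"dy":-0.004,"dz":0,"wx":0,"wy":0,"wz":0,"fingers":0},{"dx":0,"dy":-0.004,"dz":0,"wx":0,"wy":0,"wz":0,"fingers":0},{"dx":0,"dy":-0.004,"dz":0,"wx":0,"wy":0,"wz":0,"fingers":0},{"dx":0,"dy":-0.004,"dz":0,"wx":0,"wy":0,"wz":0,"fingers":0},{"dx":0,"dy":0,"dz":0,"wx":0,"wy":0,"wz":0,"fingers":0}]'
python3 - <<'E'
from h import *
plan(.0,.006,.06)
s=optics.snapshot("side"); crop(s,'side10',200,150,190,130,4)
s=optics.snapshot("top"); crop(s,'top10',235,150,150,110,5)
E
```

```text
clock: 10.9
tool_pos: [0.4914, 0.1281, 0.0624]
eef_rot: [0.704, 0.068, 0.704, -0.068]
ft_force: [-0.3, 0.6, 0.4]
width: 1.001
tcp stop [-0.0036  0.0056  0.0624] F [-0.29  0.56  0.45] w 1.001 t 10.9 q [ 0.23  0.38  1.94 -0.    0.83  0.43]
shift in current tool axes [ 0.0024  0.0036 -0.0004] in target axes [ 0.0024  0.0036 -0.0004] rotvec [-0.0027 -0.0003  0.0003]
```

View pics/side10.png

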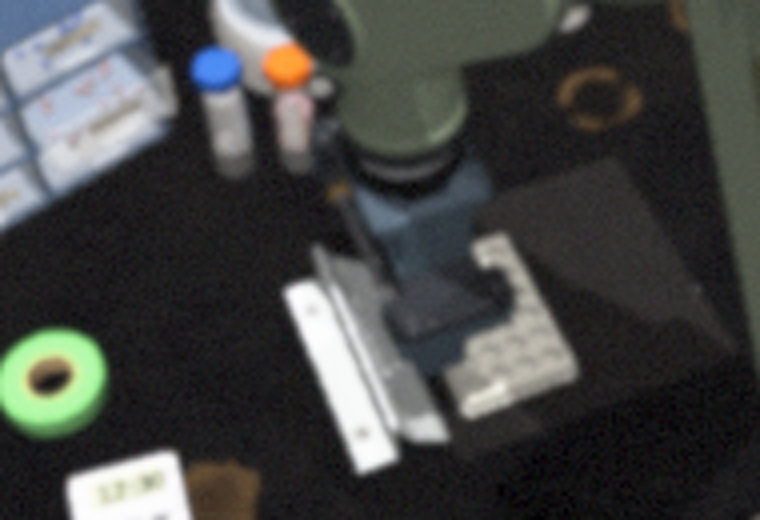

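View pics/top10.png

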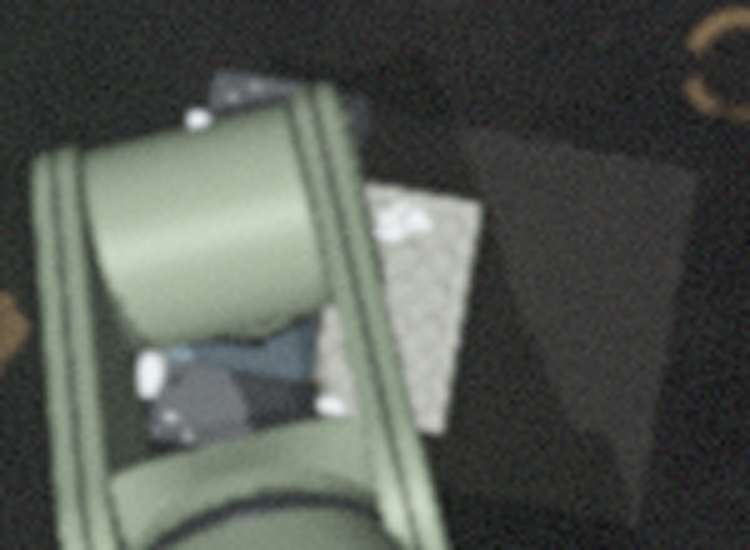

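The plate has flipped and lies in front of the stop with its wells up. I'll retreat upward and check it.

```bash
python3 -m crank '[{"dx":-0.03,"dy":0,"dz":0,"wx":0,"wy":0,"wz":0,"fingers":0},{"dx":-0.04,"dy":0,"dz":0,"wx":0,"wy":0,"wz":0,"fingers":0},{"dx":-0.04,"dy":0,"dz":0,"wx":0,"wy":0,"wz":0,"fingers":0},{"dx":-0.04,"dy":-0.03,"dz":-0.02,"wx":0,"wy":0,"wz":0,"fingers":0},{"dx":0,"dy":-0.045,"dz":-0.01,"wx":0,"wy":0,"wz":0,"fingers":0},{"dx":0,"dy":-0.045,"dz":0,"wx":0,"wy":0,"wz":0,"fingers":0},{"dx":0,"dy":-0.045,"dz":0,"wx":0,"wy":0,"wz":0,"fingers":0},{"dx":0,"dy":-0.045,"dz":0,"wx":0,"wy":0,"wz":0,"fingers":0}]'
python3 - <<'E'
from h import *
plan(.0,.006,.06)
s=optics.snapshot("side"); crop(s,'side11',200,150,190,130,4)
s=optics.snapshot("top"); cv2.imwrite('pics/top11.png',s['image']); crop(s,'top11c',255,150,130,110,6)
E
```

```text
clock: 11.8
tool_pos: [0.4234, -0.0713, 0.2099]
eef_rot: [0.704, 0.067, 0.703, -0.067]
ft_force: [0.6, -0.0, 0.5]
width: 0.995
tcp stop [-0.2122  0.0348  0.2099] F [ 0.6  -0.03  0.53] w 0.995 t 11.8 q [-0.19  0.1   1.89 -0.    1.15 -0.  ]
shift in current tool axes [0.15   0.2122 0.0284] in target axes [0.1499 0.2122 0.0288] rotvec [-0.0011  0.0012  0.0001]
```

View pics/side11.png

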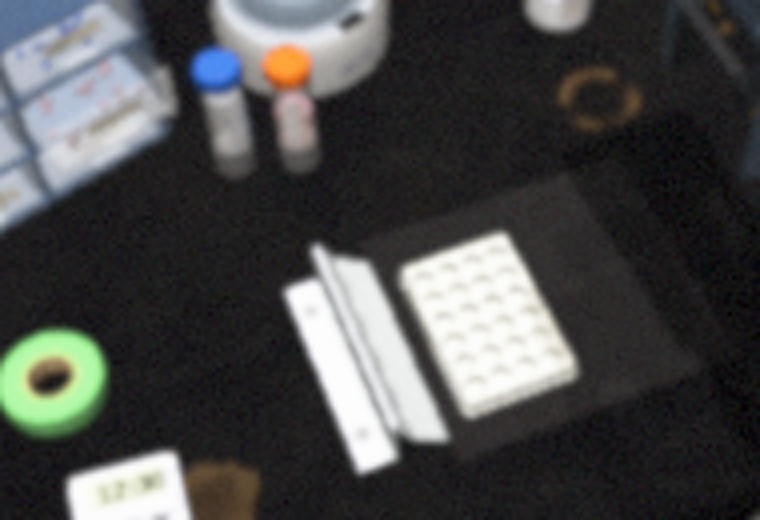

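View pics/top11c.png

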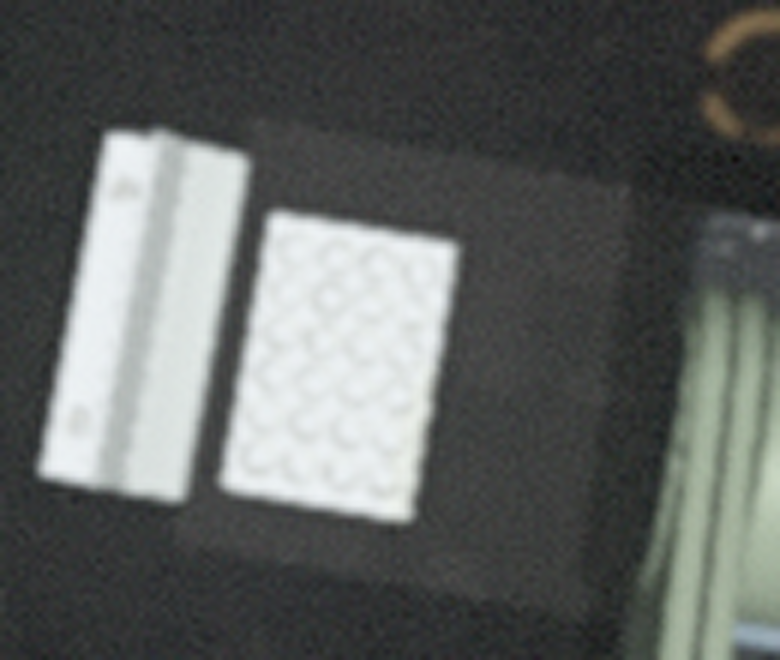

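View pics/top11.png

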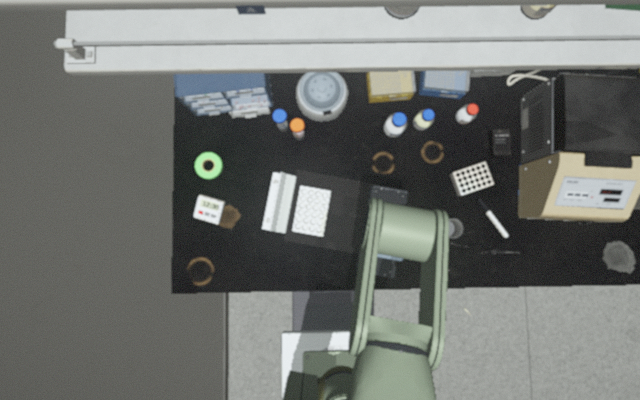

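The plate lies wells up with its centre at about (340,366) in the crop. The timer (210,208) and tape (208,165) are unchanged, and the beaker is still at about (452,228), partly hidden.

Run:
```python
from h import *
s=optics.snapshot("top")
P=[W2S(px2w(s,255+a/6-.42,150+b/6-.42,.0095)) for a,b in [(272,210),(460,242),(412,522),(220,488)]]
print(np.mean(P,0).round(4), np.linalg.norm(P[0]-P[1]),np.linalg.norm(P[0]-P[3]))
d=np.abs(s['image'].astype(int)-cv2.imread('pics/top0.png').astype(int)).sum(2)
for n,sl in dict(timer=np.s_[190:228,190:228],tape=np.s_[148:184,190:226]).items(): print(n,d[sl].mean(),d[sl].max())
print(arm.hand_in())
```

```text
[-0.0601  0.0065  0.0095] 0.08806782941300673 0.12990448336587543
timer 8.346260387811634 47
tape 9.972993827160494 51
the job is handed in; nothing more can be done
None
```

The plate is flipped: it lies wells up on the mat in front of the stop, and I have handed the job in. `hand_in` gives no verdict, so the results below are from my own checks.

I pushed the near side with both open fingertips until the plate rode up and leaned on the stop's top edge. It stayed there when I backed off. I then crossed over behind the stop and pushed the raised side back past vertical until it fell over. The whole job took about 12 s of the 64 s allowed.

- **Plate position:** from the top camera its centre is about 60 mm before the slope's foot and 6 mm off the stop's middle. It looks flat in both the top and side views. I did not measure its tilt or speed.
- **Forces:** I only saw the wrist force between moves, where it stayed around 2 N or less. The peak contact force during a push was not recorded.
- **Timer and tape roll:** a pixel comparison with the first picture shows only noise, so neither has moved.
- **Beaker:** the arm partly hid it in the last picture. It appeared to be at its starting place, but I could not measure it exactly. Nothing came near it.
- **Robot:** it ended raised at about 0.21 m, touching nothing.

Nothing failed in these checks and none of them disagreed.

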